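# Put two brush washers back together

## Robot

A 6-joint arm with a two-finger parallel gripper is mounted at the origin on the work surface. World frame = base frame: x ahead of the robot, y to its left, z up, the work surface at z = 0. Lengths are in m, angles in rad, forces in N, time in s.
With the tool pointing down it reaches from about 0.375 to 0.925 m from the base axis. Payload 5.7 kg.
Tool frame: the origin (TCP) lies midway between the tips of the shut fingers; the grasp point (between the pads) lies 19 mm behind it; z points along the fingers, y is the line along which they close (so a half turn about z gives the same grasp; the last joint's range is limited). The gripper opens to 88 mm and grips with 3 to 60 N. Pads are 20 mm wide; open, the fingers measure 115 mm over their backs; the gripper's body (75 mm by 178 mm) begins 61 mm behind the grasp point.
Start: joints at [1.073, 0.359, 1.51, -0, 1.272, -0.115], TCP at [0.224, 0.557, 0.187] pointing down, gripper open.
Joint ranges: [-2.97, 2.97], [-1.01, 2.36], [0.21, 2.38], [-0.96, 4.11], [0.2, 2.71], [-2.98, 2.98]. Speed limits (rad/s): [2.39, 2.39, 3.14, 3.14, 3.14, 3.14].

## Interface

Orientations are given as a unit quaternion [x, y, z, w].
In Python, from bench import move_ptp, servo_line, goto_joints, move_gripper, sleep, inverse_kinematics, capture, PlanningError, close_job, spot_in, silhouettes, current_clock, current_joint_pos, current_qvel, current_joint_torque, current_position, current_orientation, current_force, current_torque, current_finger_gap, current_grip_force gives the robot as it stands. Calls block until the motion is done:
- move_ptp(position, orientation): joint-space move of the TCP to a pose.
- servo_line(position, orientation=None, rate=0.15, contact_N=None): straight line of the TCP; orientation=None keeps the orientation; rate is the mean speed in m/s. With contact_N (N) it stops when the force on the tool has changed by that much, and returns True; else False.
- goto_joints(angles): joint-space move.
- move_gripper(opening): finger opening in m; the grip force is fixed at half the most; returns when the fingers have stopped.
- sleep(seconds).
- inverse_kinematics(position, orientation): joint angles nearest the present ones, or None.
- capture(name): name is "scene" or "side" or "wrist"; returns a dict with "image" (384x512x3 uint8, blue, green, red), "range_z" (384x512 float32, m along the optical axis (not along the pixel's ray), 0 where there is no reading), "intrinsics" (3x3 intrinsics, pixels), "k1" (the pictures are not rectified: a ray, as slopes to the right and down, at radius r is drawn at 1 + k1 r^2 times it, then the intrinsics apply), "R" (3x3) and "t" (3): a world point X has camera coordinates R X + t. Camera axes: x right, y down, z forward; pixel columns grow to the right and rows downward; lengths in m; the calibration is good to about 2 mm. A picture is of the moment at which its call begins.
A pose or a line that the arm cannot do raises PlanningError and nothing moves.
- close_job(): hands the job in; it is judged then, once.
Trained networks look in the newest picture that a camera, given by its name, has taken for a name from the list of things; names that differ only in an ending like _2 or _b are one class to them, and where a whole thing is asked for, a point or a joint stands for the part that bears it (a point fixed in the world has none). Each returns a list of dicts, best first, with "conf" (0 to 1); they miss things now and then, are a little off and sometimes report something else, mostly with a low value. They report only what shows in the picture. A call takes as long as a camera call. They do not tell look-alikes from the thing itself.
- spot_in(camera, query): "xy" ([column, row] in pixels, amid what is visible of it).
- silhouettes(camera, query): "region" (384x512 bool, what is visible of it) and "xy" ([column, row] in pixels, amid what is visible of it).
Readings, each from a call of its own:
- current_clock(): time.
- current_joint_pos(): joint angles.
- current_qvel(): joint speeds.
- current_joint_torque(): joint torques, N m.
- current_position(): TCP position.
- current_orientation(): TCP orientation.
- current_force(): force on the tool from outside, world axes, zero at the start.
- current_torque(): the same for the moment, N m.
- current_finger_gap(): finger opening in m.
- current_grip_force(): force on a finger pad.
Only numpy, scipy, OpenCV 4.12 (cv2) and the standard library are available. Lean on these libraries where they do the work, as an engineer would, in place of code of your own. Each camera call takes 0.05 s, during which the arm holds its last target. There are 200 camera calls.

## Task

Put the two brush washers on the painter's bench back together: stand each strainer basket on the floor of its own pot (large in large, small in small), then close each pot with its own lid, sitting flat all round. Leave the pots standing where they are, and don't disturb the glass mug or the closed paint tin.

Things in the scene. Friction and masses are not known exactly. Their poses are not given: they have to be found in the camera images.
- large_pot: The large brush-washer pot: an open round stainless-steel pot, standing loose on the table, outside diameter 108 mm (113 over the rolled rim), inside diameter 102 (count on 100), height 74, inner floor 4 above the table, about 0.5 kg. A thin wire bail lies folded against its side and needs no attention. Origin: centre of its underside; z up.
- small_pot: The small brush-washer pot: the same in a smaller size, outside diameter 80 mm (85 over the rim), inside diameter 74 (count on 72), height 64, inner floor 4 above the table, about 0.3 kg. Origin: centre of its underside; z up.
- large_basket: Large perforated steel strainer basket, diameter 86 mm, wall height 38, floor 3, 110 g. Its arch has a black grip sleeve, 10 thick, 32 long, centre line 50 above the origin: pinch it with the fingertips, tips 12 mm at most below that line. Goes in the large pot, any way round; its mouth is 100 wide: open the fingers only a little to let go. Origin: centre of underside; x along the sleeve, z up.
- small_basket: Small perforated steel strainer basket, diameter 60 mm, wall height 28, floor 3, 70 g. Its arch has a black grip sleeve, 10 thick, 32 long, centre line 42 above the origin: pinch it with the fingertips, tips 14 mm at most below that line. Goes in the small pot, any way round; its mouth is 72 wide: open the fingers only a little to let go. Origin: centre of underside; x along the sleeve, z up.
- large_lid: Large steel lift-off lid, right side up, 160 g. Tapered plug 88 mm diameter below, 95 at height 8; flange 114 diameter, height 8 to 12; round black knob 20 diameter, height 20 to 38, on a 12 mm stem at its centre. On the large pot the plug is in the mouth and the flange flat on the rim: origin 8 below the rim (66 above the pot's origin). Origin: centre of underside; z up.
- small_lid: Small steel lift-off lid, right side up, 100 g. Tapered plug 61 mm diameter below, 68 at height 8; flange 86 diameter, height 8 to 12; round black knob 20 diameter, height 20 to 38, on a 12 mm stem at its centre. On the small pot the plug is in the mouth and the flange flat on the rim: origin 8 below the rim (56 above the pot's origin). Origin: centre of underside; z up.
- mug: Bystander: an empty glass mug, 68 mm in diameter, 75 high, with a handle, standing to the robot's right. Leave it alone. Origin: centre of its underside.
- tin: Bystander: a closed brass-coloured paint tin, 62 mm in diameter, 50 high, standing to the robot's left. Leave it alone. Origin: centre of its underside.
There are look-alikes about, which are no part of the job. Leave any red or turquoise look-alike of the large_basket alone.

How it is judged:
On the way, in this order (a step that is already met when the one before it is completed fails the run):
1. both baskets stand on the floors of their own pots (horizontal distance between large_basket and large_pot below 0.014 m and z of large_basket in the frame of large_pot below 0.009 m and angle between each of large_basket, small_basket's own z axis and vertical below 0.12 rad and horizontal distance between small_basket and small_pot below 0.014 m and z of small_basket in the frame of small_pot below 0.009 m), for 0.2 s.
2. both pots are closed with their own lids (horizontal distance between large_lid and large_pot below 0.007 m and z of large_lid in the frame of large_pot between 0.063 and 0.069 m and angle between the z axis of large_lid and the z axis of large_pot, either way round below 0.06 rad and angle between each of large_lid, small_lid's own z axis and vertical below 0.12 rad and horizontal distance between small_lid and small_pot below 0.007 m and z of small_lid in the frame of small_pot between 0.053 and 0.059 m and angle between the z axis of small_lid and the z axis of small_pot, either way round below 0.06 rad), for 0.2 s.
At the end, for the whole second after the job is handed in: Each basket stands on the floor of its own pot (underside within 5 mm of the floor, 14 mm of the axis), each lid is seated on its own pot (within 7 mm of the axis, 3 mm of its seated height, level with the rim to 0.06 rad); pots upright, all six parts at rest (all of step 1 and all of step 2 and angle between each of large_pot, small_pot's own z axis and vertical below 0.06 rad and linear speed of each of large_pot, large_basket, large_lid, small_pot, small_basket, small_lid below 0.02 m/s); the robot touches nothing.
It fails at once if the mug is pushed more than 30 mm or knocked over (distance of mug from where it was at the start of the episode above 0.03 m or angle between mug's own z axis and vertical above 0.5 rad).
It fails at once if the tin is pushed more than 30 mm or knocked over (distance of tin from where it was at the start of the episode above 0.03 m or angle between tin's own z axis and vertical above 0.5 rad).
It fails at once if the large pot is shoved or lifted more than 40 mm from its place, or tipped (distance of large_pot from where it was at the start of the episode above 0.04 m or angle between large_pot's own z axis and vertical above 0.35 rad).
It fails at once if the small pot is shoved or lifted more than 40 mm from its place, or tipped (distance of small_pot from where it was at the start of the episode above 0.04 m or angle between small_pot's own z axis and vertical above 0.35 rad).
It also fails if it takes over 115 s, if anything falls off the work surface, if the arm or the gripper's body presses on something with over 40 N, if the wrist force passes 120 N, or if a joint passes its speed limit or range.

## Working session

There is one attempt and no reset: what is moved stays moved. The work goes in short steps, each a Python script; the robot and the scene stay as the last script left them, time stands still between calls to the robot, and variables do not carry over. Pictures are saved under pics/ and viewed, at most 14 in all, crops included, and the job is handed in when it is done.

```bash
ls; mkdir -p pics; cat > h.py <<'E'
import numpy as np, cv2
from bench import *
def ray(c,uv):
    p=np.array(uv,float).reshape(-1,1,2)
    return cv2.undistortPoints(p,np.array(c["intrinsics"]),np.array([c["k1"],0,0,0.]))[:,0]
def cloud(c,mask):
    v,u=np.nonzero(mask&(c["range_z"]>0))
    s=ray(c,np.c_[u,v]); z=c["range_z"][v,u][:,None]
    return (np.c_[s*z,z]-np.array(c["t"]))@np.array(c["R"])
def onplane(c,uv,h):
    R=np.array(c["R"]);o=-R.T@np.array(c["t"]);d=np.c_[ray(c,uv),np.ones(len(ray(c,uv)))]@R
    return o+d*((h-o[2])/d[:,2])[:,None]
E
python3 - <<'E'
from h import *
print(current_clock())
for n in("scene","side"):
    c=capture(n); cv2.imwrite(f"pics/{n}0.png",c["image"])
    R=np.array(c["R"]);print(n,-R.T@np.array(c["t"]),R[2],c["k1"])
    for q in "large_pot small_pot large_basket small_basket large_lid small_lid mug tin".split():
        for d in silhouettes(n,q):
            P=cloud(c,d["region"])
            if len(P)<5: print(q,d["conf"],d["xy"],'few');continue
            lo,hi=np.percentile(P,[2,98],axis=0)
            print(q,round(d["conf"],2),np.round(d["xy"]),"mid",np.round((lo+hi)/2,3),"ext",np.round(hi-lo,3),"ztop",round(hi[2],3))
E
```

```text
pics
0.0
scene [1.27513957 0.72804398 0.90787596] [-0.51127825 -0.55750323 -0.65405252] -0.17789272319668814
large_pot 0.82 [237. 143.] mid [ 0.474 -0.254  0.037] ext [0.108 0.11  0.075] ztop 0.075
small_pot 0.93 [314. 260.] mid [0.655 0.241 0.034] ext [0.08  0.078 0.063] ztop 0.066
large_basket 0.95 [283. 157.] mid [ 0.403 -0.106  0.025] ext [0.087 0.087 0.053] ztop 0.052
large_basket 0.73 [262. 291.] mid [0.785 0.213 0.027] ext [0.085 0.085 0.055] ztop 0.054
large_basket 0.7 [253. 211.] mid [ 0.621 -0.003  0.025] ext [0.104 0.085 0.055] ztop 0.053
large_basket 0.66 [256. 177.] mid [ 0.524 -0.113  0.026] ext [0.085 0.086 0.054] ztop 0.053
large_basket 0.64 [224. 241.] mid [0.762 0.035 0.028] ext [0.084 0.085 0.054] ztop 0.055
small_basket 0.65 [298. 188.] mid [0.461 0.004 0.022] ext [0.064 0.073 0.048] ztop 0.046
large_lid 0.66 [193. 178.] mid [ 0.658 -0.23   0.022] ext [0.099 0.103 0.029] ztop 0.037
small_lid 0.77 [345. 227.] mid [0.477 0.2   0.021] ext [0.08  0.077 0.037] ztop 0.039
mug 0.74 [195. 135.] mid [ 0.533 -0.388  0.039] ext [0.065 0.068 0.075] ztop 0.076
mug 0.34 [391. 2
[... 687 characters left out ...]
ztop 0.052
large_basket 0.67 [316. 178.] mid [0.76  0.032 0.025] ext [0.082 0.086 0.053] ztop 0.051
large_basket 0.63 [307. 141.] mid [0.783 0.208 0.025] ext [0.081 0.087 0.053] ztop 0.052
small_basket 0.67 [212. 194.] mid [0.46  0.006 0.022] ext [0.055 0.059 0.046] ztop 0.045
large_lid 0.92 [299. 260.] mid [ 0.655 -0.235  0.022] ext [0.102 0.102 0.028] ztop 0.036
small_lid 0.7 [213. 155.] mid [0.478 0.193 0.017] ext [0.076 0.077 0.038] ztop 0.036
small_lid 0.52 [267. 136.] mid [0.654 0.235 0.031] ext [0.081 0.083 0.065] ztop 0.063
mug 0.61 [257. 324.] mid [ 0.52  -0.397  0.039] ext [0.08  0.072 0.074] ztop 0.076
tin 0.78 [225. 116.] mid [0.543 0.383 0.025] ext [0.059 0.055 0.051] ztop 0.051
```

View pics/scene0.png

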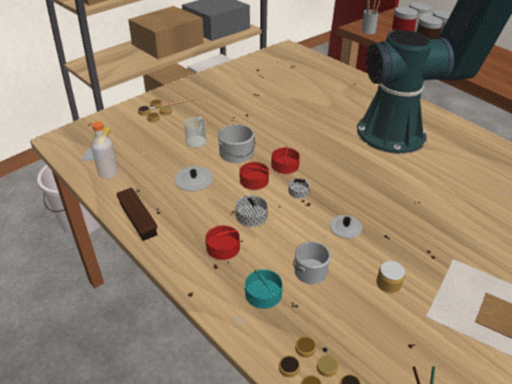

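View pics/side0.png

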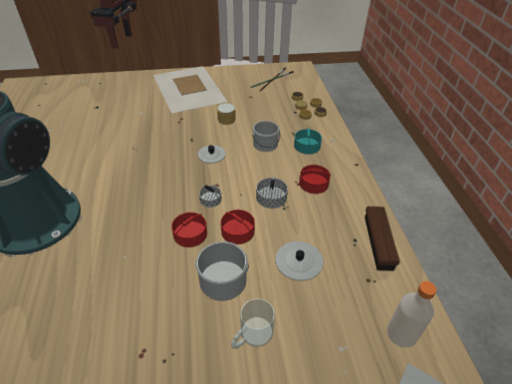

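Candidates for the large basket in the scene picture are red (285,160), red (254,176), red (222,242), turquoise (263,289) and steel (252,211). The bare steel one, at about (0.625,-0.005), fits the description. I'll check it up close with the wrist camera.

```bash
cat >> h.py <<'E'
from scipy.spatial.transform import Rotation as Ro
from scipy.optimize import least_squares
def down(a):
    "tool pointing down, tool x at world angle a (mod pi)"
    best=None
    a=(a+np.pi/2)%np.pi-np.pi/2
    return Ro.from_matrix(np.array([[np.cos(a),np.sin(a),0],[np.sin(a),-np.cos(a),0],[0,0,-1]])).as_quat()
def circ(P):
    f=lambda p:np.hypot(P[:,0]-p[0],P[:,1]-p[1])-p[2]
    return least_squares(f,[*P[:,:2].mean(0),.04],loss="soft_l1",f_scale=.002).x
def sleeve(P,zmin):
    "sleeve centre, angle, extent from the points above zmin"
    Q=P[P[:,2]>zmin]; m=np.median(Q[:,:2],0)
    Q=Q[np.hypot(*(Q[:,:2]-m).T)<.03]; (cx,cy),(w,h),_=r=cv2.minAreaRect((Q[:,:2]*1000).astype(np.float32))
    u,s,v=np.linalg.svd(Q[:,:2]-Q[:,:2].mean(0),full_matrices=False)
    return np.array([cx,cy])/1000,np.arctan2(v[0,1],v[0,0]),(w,h),len(Q),Q[:,2].max()
E
python3 - <<'E'
from h import *
a0=Ro.from_quat(current_orientation()).as_matrix();print(a0.round(2))
for i,(p,q) in enumerate([((.46,.0,.27),"small_basket"),((.62,-.005,.27),"large_basket")]):
    move_ptp(p,down(0)); sleep(.2)
    c=capture("wrist"); cv2.imwrite(f"pics/w{i}.png",c["image"])
    R=np.array(c["R"]);print(-R.T@np.array(c["t"]),R[2],current_position(),current_clock())
    for d in silhouettes("wrist",q):
        P=cloud(c,d["region"]);P=P[P[:,2]>0.0]
        print(q,d["conf"],d["xy"],np.median(P,0).round(3),"top",np.percentile(P[:,2],99).round(3),"bgr",c["image"][d["region"]].mean(0).round())
        z={"s":.040,"l":.047}[q[0]]
        if (P[:,2]>z).sum()>5: print("  sleeve",sleeve(P,z))
E
```

```text
[[-0.93  0.37 -0.  ]
 [ 0.37  0.93 -0.  ]
 [ 0.   -0.   -1.  ]]
[0.5329749  0.00058551 0.46847599] [-2.67126554e-01  3.38281875e-04 -9.63661398e-01] [4.60018323e-01 4.42202766e-04 2.69909664e-01] 3.3333
small_basket 0.88 [246.8, 157.1] [0.463 0.01  0.005] top 0.048 bgr [104. 110. 110.]
  sleeve (array([0.46334851, 0.00909308]), np.float64(2.298929525052231), (9.805203437805176, 45.22657012939453), 160, np.float64(0.04984985139248705))
[ 0.69145333 -0.00487068  0.46925562] [-2.66894703e-01  5.01301333e-04 -9.63725566e-01] [ 0.6188234  -0.00490565  0.27074632] 4.3167
large_basket 0.92 [226.8, 62.5] [0.766 0.036 0.005] top 0.056 bgr [ 17.  22. 139.]
  sleeve (array([0.76188562, 0.03525024]), np.float64(2.8679432891088883), (8.803797721862793, 58.642913818359375), 208, np.float64(0.05806539668239244))
large_basket 0.89 [105.7, 47.5] [0.786 0.217 0.008] top 0.056 bgr [88. 93. 16.]
  sleeve (array([0.78532935, 0.20870438]), np.float64(1.370986040066501), (58.838722229003906, 11.088491439819336), 224, np.float64(0.058155697214842095))
large_basket 0.73 [255.3, 155.5] [ 0.631 -0.005  0.005] top 0.056 bgr [107. 112. 113.]
  sleeve (array([ 0.63079352, -0.00401384]), np.float64(-1.8508537825767595), (59.0440673828125, 9.699809074401855), 193, np.float64(0.05769108849047198))
large_basket 0.62 [311.0, 271.2] [ 0.421 -0.108  0.006] top 0.046 bgr [ 15.  19. 122.]
  sleeve (array([ 0.42768805, -0.08753651]), np.float64(-2.475966481802292), (10.691986083984375, 2.5155110359191895), 8, np.float64(0.050107463845361314))
large_basket 0.57 [317.9, 214.1] [ 0.527 -0.11   0.005] top 0.056 bgr [ 14.  17. 132.]
  sleeve (array([ 0.52213684, -0.11180421]), np.float64(2.2584098964913313), (10.181756973266602, 59.233924865722656), 143, np.float64(0.056759671537734716))
```

View pics/w1.png

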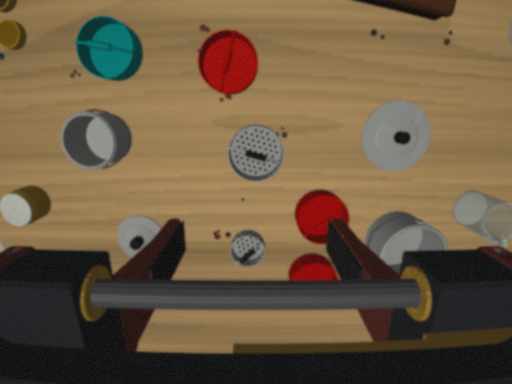

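The wrist view shows the bare steel basket at (256,153) with a black sleeve, clearly different from the red (228,62), (322,216), (313,268) and turquoise (110,48) ones. Next I'll measure the pots and lids.

```bash
cat >> h.py <<'E'
def top(c,cam,q,z0,z1):
    "circle fit to points of the best silhouette between heights z0,z1"
    out=[]
    for d in silhouettes(cam,q)[:2]:
        P=cloud(c,cv2.dilate(d["region"].astype(np.uint8),np.ones((5,5)))>0); P=P[(P[:,2]>z0)&(P[:,2]<z1)]
        if len(P)>10: out.append((round(d["conf"],2),circ(P).round(4),len(P),np.median(P,0).round(4)))
    return out
E
python3 - <<'E'
from h import *
def rep(cam,c,names):
    for q in names:
        L=q[0]=="l"
        if "pot" in q: print(cam,q,"rim",top(c,cam,q,(.07 if L else .06),(.085 if L else .075)))
        else: print(cam,q,"flange",top(c,cam,q,.006,.018),"knob",top(c,cam,q,.031,.05))
for p,n in [((.58,.19,.27),["small_pot","small_lid"]),((.56,-.24,.27),["large_pot","large_lid"])]:
    move_ptp(p,down(0)); sleep(.2); rep("wrist",capture("wrist"),n)
for cam in("scene","side"): rep(cam,capture(cam),["small_pot","small_lid","large_pot","large_lid"])
print(current_clock())
E
```

```text
wrist small_pot rim [(0.7, array([0.6549, 0.2383, 0.0392]), 764, array([0.6584, 0.2402, 0.0644]))]
wrist small_lid flange [(0.57, array([0.4782, 0.1989, 0.0314]), 1712, array([0.4836, 0.1984, 0.0132]))] knob [(0.57, array([0.4804, 0.1987, 0.0071]), 122, array([0.4813, 0.1992, 0.0386]))]
wrist large_pot rim [(0.64, array([ 0.4738, -0.2558,  0.0533]), 882, array([ 0.4768, -0.2552,  0.0742]))]
wrist large_lid flange [(0.85, array([ 0.6576, -0.2311,  0.0407]), 4308, array([ 0.6586, -0.2315,  0.0134]))] knob [(0.85, array([ 0.6563, -0.2313,  0.0069]), 156, array([ 0.6564, -0.2313,  0.0391]))]
scene small_pot rim [(0.56, array([0.6544, 0.2403, 0.0396]), 258, array([0.6605, 0.2436, 0.0637]))]
scene small_lid flange [(0.74, array([0.4766, 0.1982, 0.0318]), 520, array([0.4843, 0.2041, 0.0134])), (0.25, array([ 0.6564, -0.2317,  0.0421]), 704, array([ 0.6625, -0.2234,  0.0119]))] knob [(0.74, array([0.4791, 0.2007, 0.007 ]), 40, array([0.4813, 0.2004, 0.0386])), (0.25, array([ 0.6571, -0.2294,  0.0077]), 31, array([ 0.6586, -0.2279,  0.0364]))]
scene large_pot rim [(0.82, array([ 0.474 , -0.2532,  0.0533]), 153, array([ 0.483 , -0.2422,  0.0728]))]
scene large_lid flange [(0.69, array([ 0.6564, -0.2317,  0.0421]), 704, array([ 0.6625, -0.2234,  0.0119])), (0.62, array([ 0.5309, -0.392 ,  0.0344]), 70, array([ 0.5496, -0.3656,  0.0118]))] knob [(0.69, array([ 0.6571, -0.2294,  0.0077]), 31, array([ 0.6586, -0.2279,  0.0364])), (0.62, array([ 0.5309, -0.3896,  0.0322]), 139, array([ 0.5363, -0.3716,  0.0416]))]
side small_pot rim []
side small_lid flange [(0.58, array([0.4773, 0.1978, 0.0318]), 343, array([0.4768, 0.1874, 0.0105]))] knob [(0.58, array([0.4771, 0.1945, 0.0077]), 27, array([0.4762, 0.1928, 0.0365]))]
side large_pot rim [(0.68, array([ 0.4714, -0.259 ,  0.0529]), 323, array([ 0.4687, -0.277 ,  0.0725]))]
side large_lid flange [] knob []
8.2667
```

```bash
cat >> h.py <<'E'
def pick(xy,ang,z,opening):
    move_gripper(opening)
    move_ptp([*xy,z+.08],down(ang)); hit=servo_line([*xy,z],rate=.12,contact_N=15)
    print("pick hit",hit,np.round(current_position(),4))
    move_gripper(0); print("gap",current_finger_gap(),"grip",current_grip_force())
    zp=current_position()[2]
    servo_line([*xy,.21],rate=.25); print("lifted gap",current_finger_gap(),np.round(current_force(),2),current_clock())
    return zp
E
cat > basket.py <<'E'
from h import *
import sys
def run(bxy,bang,zt,pxy,pang):
    zp=pick(bxy,bang,zt,.04)
    move_ptp([*pxy,.19],down(pang)); sleep(.2)
    servo_line([*pxy,zp+.02],rate=.12,contact_N=10)
    print("at",np.round(current_position(),4))
    if current_position()[2]>zp+.025: print("EARLY CONTACT"); return
    h=servo_line([*pxy,zp+.001],rate=.04,contact_N=5); print("down",h,np.round(current_position(),4),"expect z",round(zp+.004,4))
    move_gripper(.022); servo_line([*pxy,.2],rate=.2)
    print("open gap",current_finger_gap(),current_clock())
    move_ptp([pxy[0]+.05,pxy[1],.27],down(0)); sleep(.2)
    c=capture("wrist"); return c
E
python3 - <<'E'
from basket import *
c=run((.6305,-.0045),1.29,.041,(.474,-.2555),1.29)
if c: cv2.imwrite("pics/lb.png",c["image"])
E
```

```text
pick hit False [ 0.6312 -0.0048  0.0416]
gap 9.380220015025388e-05 grip 0.0
lifted gap 0.000587218544980456 [ 0.02 -0.77 -0.1 ] 12.6333
at [ 0.4745 -0.2558  0.0616]
down False [ 0.4739 -0.2554  0.0418] expect z 0.045
open gap 0.021913281256894866 17.3167
```

```bash
python3 - <<'E'
from h import *
move_ptp((.66,-.005,.20),down(0)); sleep(.2)
c=capture("wrist"); cv2.imwrite("pics/w2.png",c["image"])
for d in silhouettes("wrist","large_basket"):
    P=cloud(c,d["region"]); Q=P[P[:,2]>.047]
    print(d["conf"],d["xy"],c["image"][d["region"]].mean(0).round(),sleeve(P,.047) if len(Q)>5 else 0, circ(P[(P[:,2]>.034)&(P[:,2]<.042)]))
E
```

```text
0.92 [220.9, 87.4] [ 15.  20. 151.] (array([0.7617666 , 0.03580418]), np.float64(2.8701875051488743), (10.243365287780762, 59.126991271972656), 316, np.float64(0.05773028282875006)) [0.76256058 0.03499305 0.04131565]
0.86 [326.4, 243.3] [ 16.  19. 129.] 0 [ 0.52353785 -0.11473809  0.0421802 ]
0.74 [81.6, 71.9] [95. 99. 16.] (array([0.7851886 , 0.20932736]), np.float64(1.362951369994227), (58.62895965576172, 10.417004585266113), 307, np.float64(0.05787546919515587)) [0.78564117 0.21101818 0.04172796]
0.68 [251.0, 189.5] [110. 115. 115.] (array([ 0.63121564, -0.00440684]), np.float64(-1.851038463807374), (58.89427185058594, 9.3486967086792), 246, np.float64(0.05776341312840394)) [ 0.63115137 -0.00446217  0.04156988]
```

View pics/w2.png

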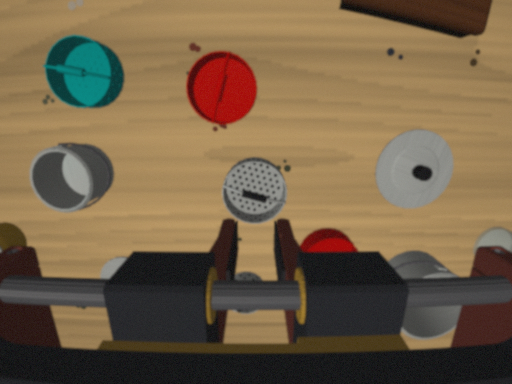

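The basket hasn't moved and the fingers closed on nothing. I'll check where the fingertips really are, using the wrist depth image and a side view.

```bash
python3 - <<'E'
from h import *
def rep():
    c=capture("wrist"); p=np.array(current_position()); print("TCP",p.round(4),Ro.from_quat(current_orientation()).as_matrix().round(3).tolist(),current_finger_gap())
    X=np.array(c["R"])@p+np.array(c["t"]); K=np.array(c["intrinsics"])
    print("px",cv2.projectPoints(X.reshape(1,3),np.zeros(3),np.zeros(3),K,np.array([c["k1"],0,0,0]))[0].ravel())
    m=np.zeros((384,512),bool); m[200:260,205:305]=1
    P=cloud(c,m); P=P[(P[:,2]>p[2]-.03)&(P[:,2]<p[2]+.08)]; 
    if len(P): print(len(P),(np.percentile(P,[0,2,50,98,100],axis=0)-p).round(4).tolist())
    return c
rep()
move_gripper(.04); move_ptp((.631,-.0045,.12),down(1.29)); servo_line((.631,-.0045,.0415),rate=.12); sleep(.3)
c=rep(); 
a=c["image"]; s=capture("side")["image"][130:250,200:340]; b=cv2.resize(s,(448,384),interpolation=2)
cv2.imwrite("pics/chk.png",cv2.resize(np.hstack([a,b]),(800,320)))
print(current_clock())
E
```

```text
TCP [ 0.66   -0.0059  0.2003] [[1.0, -0.001, 0.0], [-0.001, -1.0, -0.0], [0.0, 0.0, -1.0]] 0.022600317250070664
px [255.32940032 214.69024954]
1482 [[-0.0101, -0.022, 0.0371], [-0.0046, -0.0202, 0.0389], [0.0109, -0.0111, 0.0619], [0.0116, 0.0199, 0.0792], [0.012, 0.0218, 0.0799]]
TCP [ 0.6314 -0.0045  0.042 ] [[0.277, 0.961, 0.001], [0.961, -0.277, -0.0], [0.0, 0.001, -1.0]] 0.03985364371899289
px [255.5001451  214.94899561]
3046 [[-0.0419, -0.042, -0.03], [-0.0396, -0.0411, -0.0286], [-0.0035, -0.0007, 0.0133], [0.0299, 0.0182, 0.0769], [0.0395, 0.019, 0.0798]]
23.1417
```

View pics/chk.png

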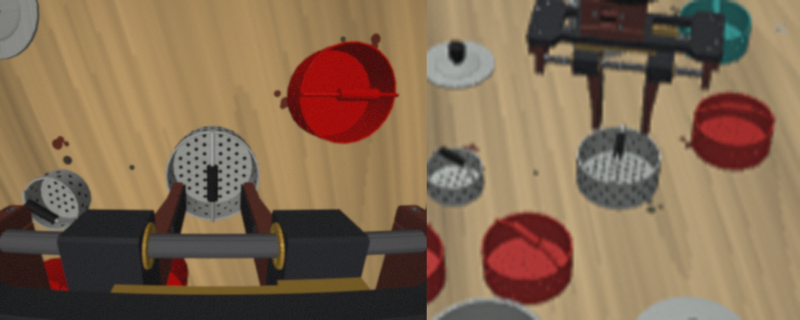

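```bash
python3 - <<'E'
from h import *
p=np.array(current_position())
R=Ro.from_quat(current_orientation()).as_matrix()
for cam in("side","wrist","scene"):
    c=capture(cam); P=cloud(c,np.ones((384,512),bool)); 
    L=(P-p)@R   # tool frame
    k=(abs(L[:,0])<.014)&(abs(L[:,1])>.014)&(abs(L[:,1])<.045)&(L[:,2]<.0)&(L[:,2]>-.08)
    L=L[k]
    for s in(-1,1):
        Q=L[L[:,1]*s>0]
        if len(Q): print(cam,s,len(Q),np.histogram(Q[:,2],bins=np.arange(-.08,.001,.01))[0],"tip z",np.sort(Q[:,2])[-5:].round(4),"y at tip",Q[Q[:,2].argsort()[-5:],1].round(3))
E
```

```text
side -1 38 [ 8 11  7  7  5  0  0  0] tip z [-0.0399 -0.0399 -0.0377 -0.0351 -0.0346] y at tip [-0.021 -0.025 -0.023 -0.021 -0.022]
side 1 32 [7 5 8 8 4 0 0 0] tip z [-0.042  -0.039  -0.0374 -0.0368 -0.0343] y at tip [0.025 0.023 0.02  0.025 0.02 ]
wrist -1 1005 [317 247 212 182  47   0   0   0] tip z [-0.0366 -0.0365 -0.0364 -0.0363 -0.0356] y at tip [-0.028 -0.02  -0.02  -0.024 -0.02 ]
wrist 1 1003 [321 243 211 179  49   0   0   0] tip z [-0.037  -0.037  -0.037  -0.0367 -0.0365] y at tip [0.02 0.02 0.02 0.02 0.02]
scene -1 87 [19 18 21 19 10  0  0  0] tip z [-0.0368 -0.036  -0.0359 -0.0336 -0.0321] y at tip [-0.023 -0.02  -0.022 -0.028 -0.023]
scene 1 74 [18 14 16 19  7  0  0  0] tip z [-0.0391 -0.0388 -0.0358 -0.0352 -0.035 ] y at tip [0.028 0.027 0.024 0.021 0.025]
```

All three cameras agree that the real fingertips sit about 36 mm behind the reported TCP, so the tool data is off. I'll correct for that in the commands and require a real grip before moving on.

```bash
cat >> h.py <<'E'
TZ=.036  # real tips lie this far above the reported TCP
E
sed -i 's/    zp=current_position()\[2\]/    zp=current_position()[2]\n    assert current_finger_gap()>.006/' h.py
sed -i 's/servo_line(\[\*xy,.21\],rate=.25)/servo_line([*xy,.17],rate=.25)/; ' h.py
sed -i 's/(\[\*pxy,.19\]/([*pxy,.16]/; s/\[\*pxy,.2\],rate=.2)/[*pxy,.15],rate=.2)/; s/\[pxy\[0\]+.05,pxy\[1\],.27\]/[pxy[0]+.06,pxy[1],.23]/' basket.py
python3 - <<'E'
from basket import *
servo_line((.631,-.0045,.10),rate=.2)
zp=pick((.631,-.0045),1.29,.0425-TZ,.04)
E
```

```text
pick hit False [ 0.6316 -0.0045  0.0071]
gap 0.009103647899917642 grip 30.000447928905487
lifted gap 0.009030545473250821 [ 0.71 -0.33 -1.59] 26.4083
```

```bash
cat > basket.py <<'E'
from h import *
def place(zp,pxy,pang):
    move_ptp([*pxy,.15],down(pang)); sleep(.2)
    servo_line([*pxy,zp+.02],rate=.12,contact_N=10)
    print("at",np.round(current_position(),4))
    if current_position()[2]>zp+.025: raise SystemExit("EARLY CONTACT")
    h=servo_line([*pxy,zp+.001],rate=.04,contact_N=5); print("down",h,np.round(current_position(),4),"expect z",round(zp+.004,4),current_finger_gap())
    move_gripper(.024); servo_line([*pxy,.13],rate=.2)
    move_ptp([pxy[0]+.06,pxy[1],.2],down(0)); sleep(.2)
    print(current_clock())
def inside(pot,cam="wrist"):
    c=capture(cam); P=cloud(c,np.ones((384,512),bool)); r=np.hypot(P[:,0]-pot[0],P[:,1]-pot[1])
    Q=P[(r<.048)&(P[:,2]<.068)]
    return c,Q
E
python3 - <<'E'
from basket import *
place(.0071,(.474,-.2555),1.29)
c,Q=inside((.474,-.2555)); cv2.imwrite("pics/lb.png",c["image"])
print(sleeve(Q,.05)); print("rim",top(c,"wrist","large_pot",.07,.085)); 
for d in silhouettes("wrist","large_basket")[:3]: print(d["conf"],d["xy"])
E
```

```text
at [ 0.4746 -0.2559  0.0277]
down True [ 0.474  -0.2555  0.0096] expect z 0.0111 0.008677241218640861
32.0167
(array([ 0.4751058 , -0.25300343]), np.float64(-1.8556572484669616), (58.34291076660156, 9.542325019836426), 246, np.float64(0.06151856808188752))
rim [(0.68, array([ 0.4737, -0.256 ,  0.0533]), 995, array([ 0.498 , -0.2558,  0.0742]))]
0.98 [150.5, 175.7]
0.86 [256.1, 211.7]
0.77 [154.9, 242.3]
```

View pics/lb.png

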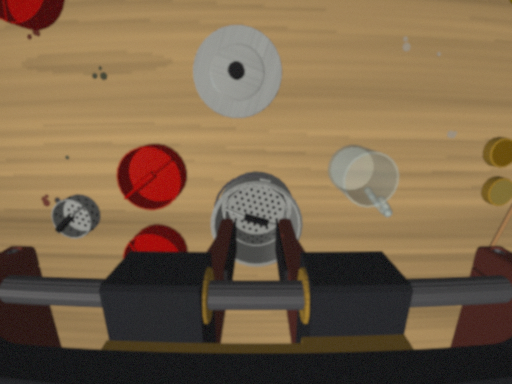

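The large basket stands in the large pot: sleeve top at 61.5 mm against 57.7 on the table, and the pot hasn't moved. The picture shows it at (256,212). Next is the small basket.

```bash
python3 - <<'E'
from basket import *
move_ptp((.53,.006,.2),down(0)); sleep(.2)
c=capture("wrist"); d=silhouettes("wrist","small_basket")[0]; P=cloud(c,d["region"])
s=sleeve(P,.04); print(d["conf"],s,"rim",circ(P[(P[:,2]>.024)&(P[:,2]<.033)]))
xy=s[0]; assert abs(xy-[.462,.007]).max()<.008
zp=pick(xy,s[1],.036-TZ,.04)
place(zp,(.6547,.239),s[1])
c,Q=inside((.6547,.239)); Q=Q[(np.hypot(*(Q[:,:2]-[.6547,.239]).T)<.034)&(Q[:,2]<.058)]; print(sleeve(Q,.043),"rim",top(c,"wrist","small_pot",.06,.075))
cv2.imwrite("pics/sb.png",c["image"])
E
```

```text
0.67 (array([0.46366995, 0.0089947 ]), np.float64(2.291035833395935), (9.54827880859375, 44.90201187133789), 198, np.float64(0.04937555725494241)) rim [0.46335955 0.0094902  0.02871619]
pick hit False [0.4645 0.0089 0.0005]
gap 0.00887015329944498 grip 29.99979704618454
lifted gap 0.008794904246201038 [ 1.35 -0.08 -1.36] 37.025
at [0.6556 0.2392 0.0211]
down True [0.6544 0.2389 0.0033] expect z 0.0041 0.008947918445463226
42.3333
(array([0.65384448, 0.24015543]), np.float64(2.281895631475708), (9.548712730407715, 47.406532287597656), 210, np.float64(0.05304326017746915)) rim [(0.61, array([0.6558, 0.2386, 0.0393]), 646, array([0.6767, 0.2397, 0.0641]))]
```

View pics/sb.png

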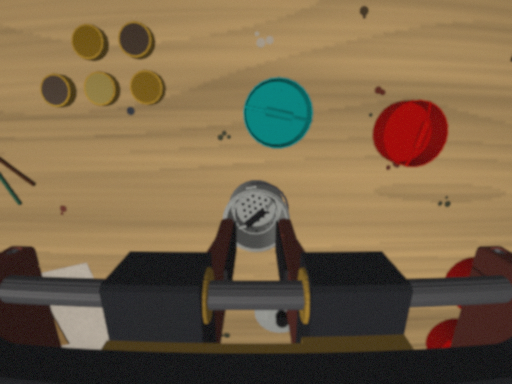

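Both baskets are in. The picture shows the small one at (257,212), with its sleeve 3.7 mm higher than on the table, as it should be. Now the lids.

```bash
cat > lid.py <<'E'
from h import *
def lid(lxy,pxy,h,q,a=0.):
    zp=pick(lxy,a,.025-TZ,.045)
    z=zp+h
    move_ptp([*pxy,z+.045],down(a)); sleep(.3)
    c=capture("wrist")
    servo_line([*pxy,z+.012],rate=.1); sleep(.2); print("above",np.round(current_position(),4))
    hit=servo_line([*pxy,z-.001],rate=.03,contact_N=5); print("down",hit,np.round(current_position(),4),"expect",round(z,4))
    move_gripper(.04); servo_line([*pxy,z+.06],rate=.15)
    move_ptp([pxy[0]+.06,pxy[1],.2],down(0)); sleep(.2)
    c=capture("wrist"); P=cloud(c,np.ones((384,512),bool)); r=np.hypot(P[:,0]-pxy[0],P[:,1]-pxy[1])
    R0=.043 if q[0]=="s" else .057
    F=P[(r<R0-.003)&(r>.015)&(P[:,2]>h-.01)&(P[:,2]<h+.03)]
    k=np.linalg.lstsq(np.c_[F[:,:2]-pxy,np.ones(len(F))],F[:,2],rcond=None)[0]
    print("plane slope",k.round(3),"expect z",h+.012,"flange",top(c,"wrist",q,h+.005,h+.018),"knob",top(c,"wrist",q,h+.031,h+.05),current_clock())
    return c
E
python3 - <<'E'
from lid import *
c=lid((.479,.1988),(.655,.2387),.056,"small_lid"); cv2.imwrite("pics/sl.png",c["image"])
E
```

```text
pick hit False [ 0.4798  0.199  -0.0107]
gap 0.01901366107424007 grip 30.001056973706
lifted gap 0.019227342652338823 [ 0.4  -0.18 -1.1 ] 46.2583
above [0.6557 0.2389 0.0582]
down True [0.6549 0.2387 0.0452] expect 0.0454
plane slope [-0.008  0.001  0.069] expect z 0.068 flange [(0.86, array([0.654 , 0.2388, 0.0316]), 3263, array([0.6603, 0.2391, 0.0692]))] knob [(0.86, array([0.6562, 0.2389, 0.0072]), 252, array([0.6564, 0.2391, 0.0947]))] 50.4917
```

View pics/sl.png

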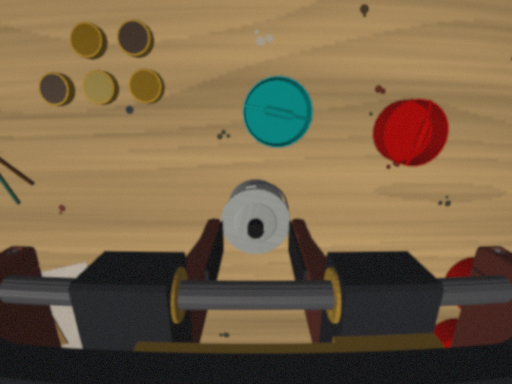

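The small lid is seated flat (flange at 69 mm against 68 expected) and shows at (256,222). The large lid is next.

```bash
python3 - <<'E'
from lid import *
move_ptp((.62,-.1,.2),down(0))
c=lid((.657,-.2312),(.474,-.2557),.066,"large_lid"); cv2.imwrite("pics/ll.png",c["image"])
print(top(c,"wrist","large_pot",.06,.085))
E
```

```text
pick hit False [ 0.6577 -0.2313 -0.0102]
gap 0.018843893913425284 grip 30.000746314181015
lifted gap 0.018762499369005696 [ 0.25 -0.3  -1.34] 55.15
above [ 0.4746 -0.2561  0.0682]
down True [ 0.4739 -0.2557  0.0552] expect 0.0555
plane slope [-0.005  0.001  0.079] expect z 0.078 flange [(0.68, array([ 0.4745, -0.2551,  0.0387]), 5472, array([ 0.4844, -0.255 ,  0.0793]))] knob [(0.68, array([ 0.4749, -0.2555,  0.0072]), 263, array([ 0.4757, -0.255 ,  0.1047]))] 59.35
[(0.72, array([ 0.4728, -0.2551,  0.0566]), 205, array([ 0.5263, -0.2622,  0.0784]))]
```

View pics/ll.png

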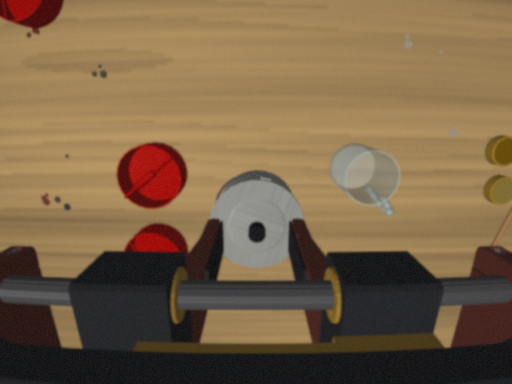

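The large lid is flat on its pot at (257,222), and the mug is untouched. The gripper is clear, so I'm handing in.

```bash
python3 -c "
from bench import *
print(close_job())"
```

```text
the job is handed in; nothing more can be done
None
```

I handed the job in at about 59 s: both baskets stand in their own pots and both lids sit flat, within about 1 mm of seated height in the camera measurements. I did not see the judge's verdict; the first grasp closed on nothing because the real fingertips sit about 36 mm behind the reported TCP, and it worked once I corrected for that.

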